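# Snap the lid onto the cutter tub

### The job

Close the tub of pastry cutters with the loose grey lid: hook the lid's tongue under the lip on the tub's back wall, lower the front onto the two spring catches, then press the front corners down until both catches have snapped over the lid and it sits fully home all round. Press firmly but do not slam or force it, leave the bowl, jar and cup alone, and let go at the end.

Things in the scene. Friction and masses are not known exactly. Their poses are not given: they have to be found in the camera images.
- bin: Open white plastic tub, fixed to the bench, 180 (x) x 230 (y) x 120 mm high, walls 6 mm; inside x -84 to 84, y -109 to 109 mm, steel cutters in it up to 60 mm high. Origin: centre of its underside; x points from the front wall (two catches) to the back wall (lip), y to the left seen from the front, z up. Upright; yaw up to 0.35 either way, so its front always faces roughly the robot.
- lip (a point): Middle of the lower inner edge of the lip: (72, 0, 119) mm in the tub's frame. The lip juts 12 mm inwards from the back wall (x = 72 to 84 mm) over the tub's whole width; its underside is at z = 119 mm, its top at 132 mm.
- lid: Loose grey plastic lid, 0.24 to 0.42 kg, lying flat on the bench at first. Origin: centre of its underside; +x to the tongue, z up. Plate 6 mm thick, 212 mm wide (y), x = -82.5 to 66.5 mm; a tongue 40 mm wide, 6 mm thick goes on to x = 82.5 mm. Two thumb pads mark the front corners. Fully home: underside at z = 108 mm in the tub's frame, axes as the tub's; play 3 mm in x, 6 mm in y.
- handle (a point): Middle of the top of the lid's handle: (0, 0, 40) mm in the lid's frame. The handle is an upright rib on the plate: 14 mm thick (x), 90 mm long (y), its top 34 mm above the plate.
- tongue (a point): Middle of the lower edge of the tongue's end: (82.5, 0, 0) mm in the lid's frame. Fully home it is at x = 80 to 84, z = 108 mm in the tub's frame.
- pad_left (a point): Top centre of the left thumb pad (24 mm across, 3 mm high): (-54, 70, 9) mm in the lid's frame. Fully home it is at z = 117 mm in the tub's frame; with the tongue hooked and the front standing on the catches, about 126 to 130 mm. Each corner snaps in separately; one that is in stays up to 3 mm high until the other is in too.
- pad_right (a point): Top centre of the right thumb pad: (-54, -70, 9) mm in the lid's frame, otherwise as the left one.
- catch_left (a joint): Travel (m) of the left spring catch, front wall, y = 70 mm in the tub's frame: 0 sprung in, to 0.009 pushed outwards. Its steel nose, 22 mm wide, stands 9 mm above the rim and slopes 6 mm inwards over 12 mm of height. The lid's front edge first rests on the slopes; pressing its thumb pad with 8 to 14 N forces the nose out until it snaps back over the lid.
- catch_right (a joint): Travel (m) of the right spring catch (y = -70 mm in the tub's frame), otherwise as the left one.
- nose_left (a point): Innermost point of the left catch's nose: (-78, 70, 117) mm in the tub's frame when sprung in; moves with the catch.
- nose_right (a point): Innermost point of the right catch's nose: (-78, -70, 117) mm in the tub's frame when sprung in; moves with the catch.
- bowl: Bystander: steel bowl, 120 mm across, 55 mm high. Origin: centre of its underside.
- jar: Bystander: closed glass jar, 68 mm across, 110 mm high. Origin: centre of its underside.
- cup: Bystander: steel cup, 76 mm across, 80 mm high. Origin: centre of its underside.
- ledge (a point): Middle of the front ledge's top: (-80, 0, 108) mm in the tub's frame. The closed lid's front lies on ledges 8 mm wide, tops at z = 108 mm (12 mm below the rim): along the front wall, and along the side walls from x = -84 to -40 mm.
- bracket (a point): Top centre of the bracket inside the tub's back wall that carries the lid's tongue: (65, 0, 108) mm in the tub's frame; 24 mm wide (y), from x = 46 to 84 mm, so it reaches 26 mm farther in than the lip. The gap between it and the lip is 11 mm high.

How it is judged:
On the way:
1. the tongue is hooked under the lip while the front of the lid still stands up (x of tongue in the frame of bin between 0.076 and 0.088 m and y of tongue in the frame of bin between -0.008 and 0.008 m and z of tongue in the frame of bin between 0.098 and 0.1125 m and z of each of pad_left, pad_right in the frame of bin above 0.122 m), for 0.2 s.
At the end, for the whole second after the job is handed in: The tongue is under the lip (its end 76 to 88 mm behind the tub's centre, within 8 mm of its middle, no more than 3.5 mm above the ledge height), both thumb pads are within 2.5 mm of their fully home height, both catches have sprung back in (travel under 4 mm), and the lid is at rest (x of tongue in the frame of bin between 0.076 and 0.088 m and y of tongue in the frame of bin between -0.008 and 0.008 m and z of tongue in the frame of bin below 0.1115 m and z of pad_left in the frame of bin between 0.113 and 0.1195 m and value of joint each of catch_left, catch_right below 0.004 m and z of pad_right in the frame of bin between 0.113 and 0.1195 m and linear speed of lid below 0.02 m/s); the robot touches nothing.
It fails at once if the lid is slammed or forced against the tub (more than 80 N) (contact force between lid and bin above 80 N).
It fails at once if the bowl is disturbed (moved more than 30 mm) (distance of bowl from where it was at the start of the episode above 0.03 m).
It fails at once if the jar is disturbed (moved more than 30 mm) (distance of jar from where it was at the start of the episode above 0.03 m).
It fails at once if the cup is disturbed (moved more than 30 mm) (distance of cup from where it was at the start of the episode above 0.03 m).
It also fails if it takes over 58 s, if anything falls off the work surface, if the arm or the gripper's body presses on something with over 40 N, if the wrist force passes 120 N, or if a joint passes its speed limit or range.

### The arm

A 6-joint arm with a two-finger parallel gripper is mounted at the origin on the work surface. World frame = base frame: x ahead of the robot, y to its left, z up, the work surface at z = 0. Lengths are in m, angles in rad, forces in N, time in s.
With the tool pointing down it reaches from about 0.3 to 0.75 m from the base axis. Payload 8.5 kg.
Tool frame: the origin (TCP) lies where the fingers leave the gripper's body, on its centre line; the fingertips stand 73 mm ahead of it and the grasp point (between the pads) lies 54 mm ahead of it; z points along the fingers, y is the direction in which the jaws open and shut (so a half turn about z gives the same grasp; the last joint's range is limited). The gripper opens to 85 mm and grips with 20 to 120 N. Pads are 22 mm wide; open, the fingers measure 114 mm over their backs; the gripper's body (76 mm by 85 mm) begins 54 mm behind the grasp point. The pads swing forward as they close: fully open they stand 13 mm farther back than shut.
Start: joints at [-1.373, 0.381, 1.297, -0, 1.464, -0.215], TCP at [0.221, -0.504, 0.304] pointing down, gripper open.
Joint ranges: [-3.11, 3.11], [-0.89, 2.33], [0.22, 2.48], [-1.42, 4.56], [0.17, 2.85], [-2.88, 2.88]. Speed limits (rad/s): [2.39, 2.39, 3.14, 3.14, 3.14, 3.14].

### API

Orientations are given as a unit quaternion [x, y, z, w].
In Python, from workcell import goto, move_linear, set_joints, ungrasp, gripper_close, hold, ik, get_state, snapshot, camera_info, IKError, hand_in gives the robot as it stands. Calls block until the motion is done:
- goto(position, orientation): joint-space move of the TCP to a pose.
- move_linear(position, rotation=None, v=0.15): straight line of the TCP; rotation=None keeps the orientation; v is the mean speed in m/s.
- set_joints(angles): joint-space move.
- ungrasp() and gripper_close(): open the fingers fully, or close them until they stop; the grip force is fixed at half the most.
- hold(seconds).
- ik(position, orientation): joint angles nearest the present ones, or None.
- get_state(): the state.
- snapshot(name): name is "side" or "top" or "wrist"; returns (picture, depth): 384x512x3 uint8, red, green, blue; 384x512 float32, m along the optical axis (not along the pixel's ray), 0 where there is no reading.
- camera_info(name): a dict with "mtx" (3x3 intrinsics, pixels), "R" (3x3) and "t" (3): a world point X has camera coordinates R X + t; the wrist camera has in their place "tool_from_camera" (4x4, takes a point from camera to tool coordinates, whose origin is the TCP and whose axes are the flange's). Camera axes: x right, y down, z forward; pixel columns grow to the right and rows downward; lengths in m; the calibration is good to about 2 mm. A picture is of the moment at which its call begins: read the wrist's pose just before it. camera_info takes no time and is no camera call.
A pose or a line that the arm cannot do raises IKError and nothing moves.
- hand_in(): hands the job in, once; it reports no verdict.
The state is a dict: "clock": time; "joints": joint angles; "dq": joint speeds; "tau": joint torques, N m; "eef_pos": TCP position; "tool_rot": TCP orientation; "force": force on the tool from outside, world axes, zero at the start; "wrist_torque": the same for the moment, N m; "finger_gap": finger opening in m.
Only numpy, scipy, OpenCV 4.12 (cv2) and the standard library are available. Lean on these libraries where they do the work, as an engineer would, in place of code of your own. Each camera call takes 0.05 s, during which the arm holds its last target. There are 200 camera calls.

## Working session

There is one attempt and no reset: what is moved stays moved. The work goes in short steps, each a Python script; the robot and the scene stay as the last script left them, time stands still between calls to the robot, and variables do not carry over. Pictures are saved under pics/ and viewed, about 8 in all and at most 12, crops included, and the job is handed in when it is done.

```bash
ls; mkdir -p pics; python3 - <<'E'
from workcell import *
import cv2,numpy as np
ims=[]
for n in ("top","side"):
    p,d=snapshot(n); ims.append(p); np.savez(f"pics/{n}0.npz",p=p,d=d)
    c=camera_info(n); print(n,np.round(c["mtx"],1).tolist(),np.round(c["R"],3).tolist(),np.round(c["t"],3).tolist())
    cv2.imwrite(f"pics/{n}0.png",cv2.resize(p[:,:,::-1],None,fx=1.5,fy=1.5))
print(camera_info("wrist")); print(get_state())
E
```

```text
pics
top [[420.8, 0.0, 247.7], [0.0, 420.8, 195.1], [0.0, 0.0, 1.0]] [[-0.012, -1.0, 0.002], [-0.98, 0.012, -0.197], [0.197, -0.004, -0.98]] [0.018, 0.622, 1.359]
side [[401.2, 0.0, 259.1], [0.0, 401.2, 188.8], [0.0, 0.0, 1.0]] [[-0.742, -0.67, 0.004], [-0.508, 0.559, -0.655], [0.437, -0.489, -0.755]] [0.451, 0.382, 1.045]
{'mtx': array([[341.52806171,   0.        , 257.54315224],
       [  0.        , 341.52806171, 192.08575151],
       [  0.        ,   0.        ,   1.        ]]), 'tool_from_camera': array([[-1.25410630e-03, -9.65944358e-01, -2.58746834e-01,
         6.58929563e-02],
       [ 9.99999213e-01, -1.22315745e-03, -2.80595817e-04,
         1.83697530e-04],
       [-4.54481704e-05, -2.58746982e-01,  9.65945132e-01,
        -6.98963023e-02],
       [ 0.00000000e+00,  0.00000000e+00,  0.00000000e+00,
         1.00000000e+00]])}
{'clock': 0.1, 'joints': array([-1.37332220e+00,  3.81147116e-01,  1.29816782e+00, -1.11995993e-06,
        1.46359731e+00, -2.15275700e-01]), 'dq': array([-0.00052311, -0.00179525, -0.00309718, -0.00023277,  0.0006701 ,
        0.00091837]), 'tau': array([ 5.04367403e-03, -4.49220085e+01, -2.31657529e+01, -1.09415453e-04,
        3.66282533e-03,  9.55194537e-06]), 'eef_pos': array([ 0.22059754, -0.50363875,  0.30336931]), 'tool_rot': array([ 9.78779946e-01,  2.04913107e-01,  5.31594312e-06, -6.59777266e-04]), 'force': array([ 0.31411508,  0.01029644, -0.16095555]), 'wrist_torque': array([-0.01159194,  0.00681862,  0.02082597]), 'finger_gap': 0.08538582511732735}
```

View pics/top0.png

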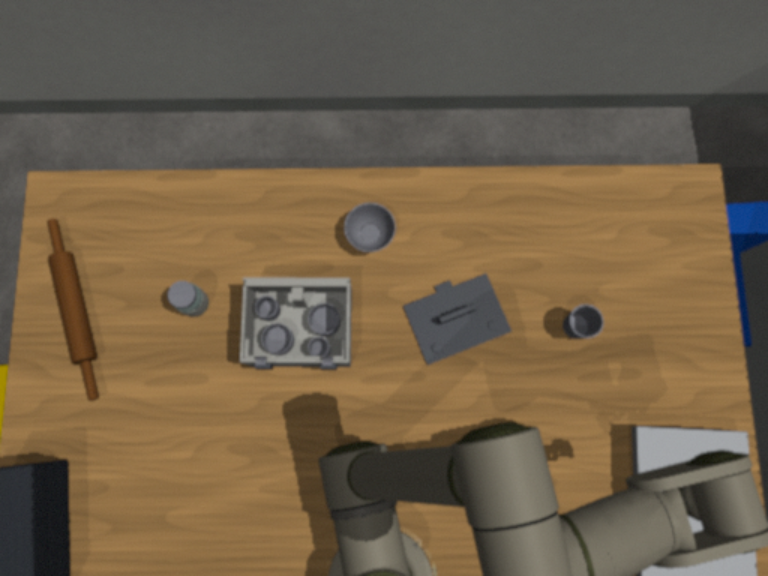

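View pics/side0.png

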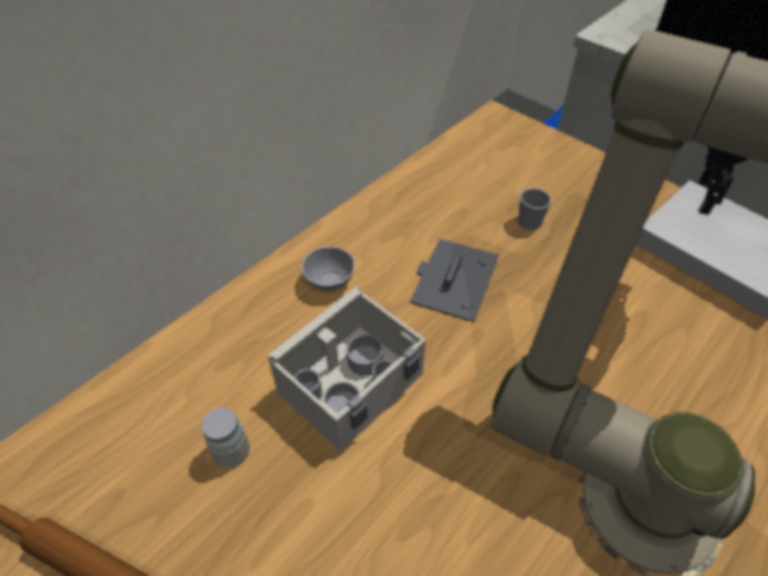

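View 2 of at most 12. In the top view the tub centre is at about (295,320) and the lid at (457,318) with its tongue at (443,288). The bowl is at (369,228), the jar at (185,297) and the cup at (584,321). Next I'll localise the lid and tub from the top view.

```bash
cat > h.py <<'E'
from workcell import *
import cv2,numpy as np
from scipy.spatial.transform import Rotation as Ro
def rays(name,uv,state=None):
    """camera centre and world directions of pixels"""
    c=camera_info(name); uv=np.atleast_2d(uv).astype(float)
    d=np.c_[uv,np.ones(len(uv))]@np.linalg.inv(c["mtx"]).T
    if name=="wrist":
        T=c["tool_from_camera"]; R=Ro.from_quat(state["tool_rot"]).as_matrix()
        return R@T[:3,3]+state["eef_pos"], d@(R@T[:3,:3]).T
    return -c["R"].T@c["t"], d@c["R"]
def plane(name,uv,z,state=None):
    o,d=rays(name,uv,state); return o+d*((z-o[2])/d[:,2])[:,None]
def project(P,state):
    c=camera_info("wrist"); T=c["tool_from_camera"]; R=Ro.from_quat(state["tool_rot"]).as_matrix()
    q=((np.atleast_2d(P)-state["eef_pos"])@R-T[:3,3])@T[:3,:3]
    return (q@c["mtx"].T)[:,:2]/q[:,2:]
def frame(x,y,z,yaw,pitch=0):
    """pose of lid/tub; pitch>0 lifts the -x (front) side"""
    T=np.eye(4); T[:3,:3]=Ro.from_euler("ZY",[yaw,pitch]).as_matrix(); T[:3,3]=x,y,z; return T
TOOL=np.array([[0,1,0],[1,0,0],[0,0,-1.]])  # tool axes in lid frame: y along lid x, z down
E
python3 - <<'E'
from h import *
p=np.load("pics/top0.npz")["p"]
hsv=cv2.cvtColor(p,cv2.COLOR_RGB2HSV)
m=(hsv[...,1]<90).astype(np.uint8)
for nm,(x0,y0,x1,y1),z in (("lid",(255,170,350,255),.006),("bin",(150,178,245,250),.12)):
    q=np.zeros_like(m); q[y0:y1,x0:x1]=m[y0:y1,x0:x1]
    n,l,s,c=cv2.connectedComponentsWithStats(q)
    i=1+np.argmax(s[1:,4]); ys,xs=np.where(l==i)
    P=plane("top",np.c_[xs,ys],z)[:,:2]
    r=cv2.minAreaRect((P*1000).astype(np.float32)); print(nm,s[i],P.mean(0),r)
    print(np.round(cv2.boxPoints(r)))
E
```

```text
lid [ 269  182   72   61 2653] [ 0.57216832 -0.18579042] ((578.8514404296875, -183.94375610351562), (165.4923553466797, 214.2205810546875), 20.914840698242188)
[[ 463. -113.]
 [ 540. -314.]
 [ 694. -254.]
 [ 618.  -54.]]
bin [ 159  184   76   62 4422] [0.55011704 0.17432354] ((550.6598510742188, 174.45123291015625), (238.2047119140625, 197.62066650390625), 89.3105697631836)
[[450.  57.]
 [648.  54.]
 [651. 292.]
 [453. 295.]]
```

```bash
python3 - <<'E'
from h import *
for nm,(x,y,yaw,z) in dict(bin=(.55,.174,0,.38),lid=(.579,-.184,.37,.27)).items():
    R=frame(0,0,0,yaw)[:3,:3]@TOOL
    sols=[(abs(q[5]),q,s) for s in (1,-1) if (q:=ik([x,y,z],Ro.from_matrix(R@np.diag([s,s,1])).as_quat())) is not None]
    best=min(sols,key=lambda a:a[0]); print(nm,best[2],np.round(best[1],2))
    set_joints(best[1]); hold(.3); st=get_state(); p,d=snapshot("wrist")
    np.savez(f"pics/w_{nm}.npz",p=p,d=d,eef_pos=st["eef_pos"],tool_rot=st["tool_rot"])
    print(st["clock"],st["eef_pos"]); cv2.imwrite(f"pics/w_{nm}.png",cv2.resize(p[:,:,::-1],None,fx=1.5,fy=1.5))
E
```

```text
bin 1 [ 0.1   0.39  1.06 -0.    1.69  0.1 ]
3.075 [0.55007085 0.17376419 0.37997175]
lid 1 [-0.5   0.51  1.19 -0.    1.45 -0.87]
4.825 [ 0.57915212 -0.18345658  0.27020249]
```

View pics/w_bin.png

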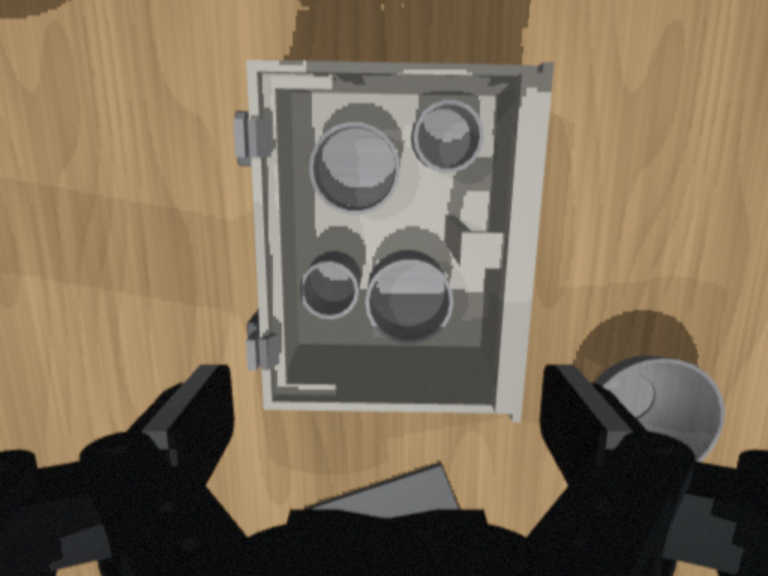

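View pics/w_lid.png

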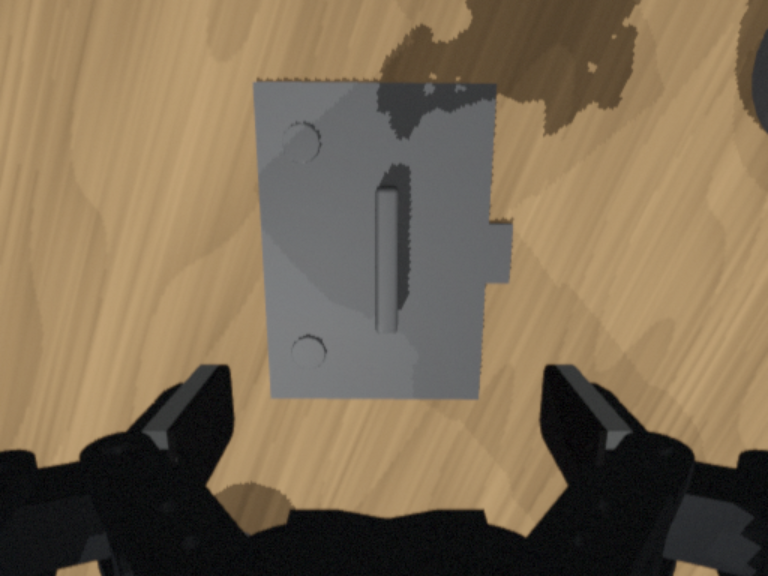

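Views 4 of 12. In the tub view, the front rim edge runs from (247,62) to (264,409), the lip's outer edge from (552,63) to (521,419), and the catches are at x≈250. In the lid view the plate's corners are about (254,83), (496,83), (479,398) and (271,398). The handle centre is about (387,260) and the tongue is at right (512,250).

```bash
python3 - <<'E'
from h import *
def comp(nm,seed):
    f=np.load(f"pics/w_{nm}.npz"); hsv=cv2.cvtColor(f["p"],cv2.COLOR_RGB2HSV)
    m=((hsv[...,1]<65)&(hsv[...,2]>45)).astype(np.uint8)
    n,l=cv2.connectedComponents(m); return f,l==l[seed[1],seed[0]],hsv
f,m,hsv=comp("lid",(200,100)); m=cv2.morphologyEx(m.astype(np.uint8),cv2.MORPH_CLOSE,np.ones((9,9)))
ys,xs=np.where(m); print("lid box px",xs.min(),xs.max(),ys.min(),ys.max())
P=plane("wrist",np.c_[xs,ys],.006,f)[:,:2]
r=cv2.minAreaRect((P*1000).astype(np.float32)); print("lid",r)
# handle top ends by pixel
H=plane("wrist",[[387/1.5,189/1.5],[386/1.5,332/1.5]],.04,f); print("handle",H,H.mean(0),np.linalg.norm(H[0]-H[1]),np.arctan2(*(H[0]-H[1])[[0,1]]*[-1,1]))
# pads tops
print("pads",plane("wrist",[[301/1.5,142/1.5],[309/1.5,351/1.5]],.009,f))
f,m,hsv=comp("bin",(348,150)); m=(hsv[...,1]<65)
m=cv2.morphologyEx(m.astype(np.uint8),cv2.MORPH_OPEN,np.ones((3,3)))
L=[];Rr=[]
for y in range(50,265,3):
    x=np.where(m[y,140:385])[0]+140
    if not(65<y<115 or 200<y<255): L.append((x.min(),y))
    Rr.append((x.max()+1,y))
T=[];B=[]
for x in range(185,340,4):
    y=np.where(m[20:300,x])[0]+20; 
    T.append((x,y.min())); B.append((x,y[y<285].max()+1))
for nm,uv,z in(("front",L,.12),("back",Rr,.132),("left",T,.12),("right",B,.12)):
    P=plane("wrist",np.array(uv)-.5,z,f)[:,:2]
    vx,vy,x0,y0=cv2.fitLine((P*1000).astype(np.float32),cv2.DIST_HUBER,0,.01,.01).ravel()
    s=1 if (vy if nm in("front","back") else vx)>0 else -1; vx,vy=vx*s,vy*s
    a=np.arctan2(-vx,vy) if nm in("front","back") else np.arctan2(vy,vx)
    n=np.array([vy,-vx]); res=(P*1000-[x0,y0])@n
    print(nm,"yaw %.4f"%a,"pt",round(x0,1),round(y0,1),"res",np.round(np.std(res),1),np.abs(res).max().round(1))
E
```

```text
lid box px 169 341 54 266
lid ((579.3417358398438, -183.30230712890625), (165.17677307128906, 212.16299438476562), 20.731672286987305)
handle [[ 0.56411982 -0.14217132  0.04      ]
 [ 0.59510879 -0.22382047  0.04      ]] [ 0.5796143 -0.1829959  0.04     ] 0.08733211507651355 0.36274339071872985
pads [[ 0.50467257 -0.13668895  0.009     ]
 [ 0.55447464 -0.26650592  0.009     ]]
front yaw -0.0186 pt 464.8 192.4 res 0.3 0.5
back yaw -0.0180 pt 645.5 215.2 res 9.8 36.3
left yaw -0.0208 pt 571.2 290.1 res 0.2 0.5
right yaw -0.0179 pt 555.6 59.6 res 0.4 0.8
```

```bash
cat >> h.py <<'E'
BIN=frame(.5546,.1751,0,-.0187); LID0=frame(.5793,-.1833,0,.362); HG=.083
def lidpose(tx,tz,pitch,ty=0.):
    """lid pose (world) with tongue end at tub coords tx,ty,tz"""
    L=frame(0,0,0,0,pitch); L[:3,3]=np.array([tx,ty,tz])-L[:3,:3]@[.0825,0,0]; return BIN@L
def tool(L,h=HG):
    T=L@np.r_[np.c_[TOOL,[0,0,h]],[[0,0,0,1]]]; return T[:3,3],Ro.from_matrix(T[:3,:3]).as_quat()
def rep(s=""):
    st=get_state(); print(s,"t%.1f"%st["clock"],np.round(st["eef_pos"],4),"F",np.round(st["force"],1),"gap %.4f"%st["finger_gap"]); return st
E
python3 - <<'E'
from h import *
p,q=tool(LID0); goto(p+[0,0,.09],q); move_linear(p,q,v=.1); rep("at")
gripper_close(); rep("closed"); move_linear(p+[0,0,.2],v=.2); rep("lifted")
p,q=tool(lidpose(.058,.17,.166)); goto(p,q); hold(.4); st=rep("pre")
a=snapshot("wrist")[0]; b=snapshot("side")[0][150:340,130:330]
cv2.imwrite("pics/pre.png",np.vstack([cv2.resize(a,(427,320)),cv2.resize(b,(427,280))])[:,:,::-1])
E
```

```text
at t6.4 [ 0.5796 -0.1835  0.0837] F [-0.1  0.9  0.6] gap 0.0856
closed t7.0 [ 0.5794 -0.1833  0.0832] F [-0.9 -0.6  2.5] gap 0.0129
lifted t8.2 [ 0.579  -0.1831  0.2816] F [ 0.3 -0.2 -4. ] gap 0.0135
pre t10.0 [0.5451 0.175  0.2655] F [ 0.2 -0.2 -3.4] gap 0.0130
```

View pics/pre.png

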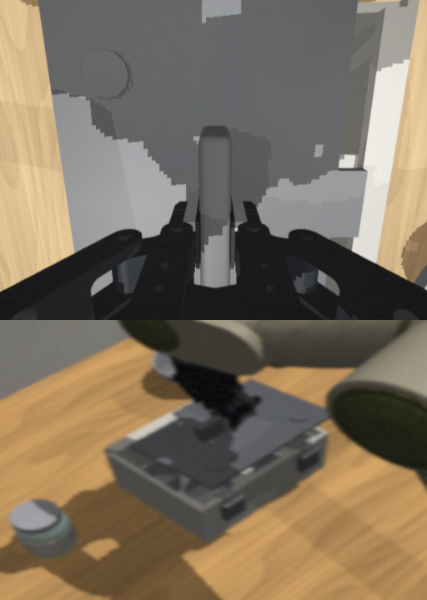

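Lid held firmly (view 5 of 12): the tongue is over the lip side of the tub, the front is up and it's aligned. Next I'll feel for the bracket, then slide under the lip.

```bash
python3 - <<'E'
from h import *
P=.166
def go(tx,tz,pitch=P,v=.03):
    p,q=tool(lidpose(tx,tz,pitch)); move_linear(p,q,v=v)
go(.058,.116,v=.08); hold(.3); f0=rep("above")["force"]
z=.116; base=BIN[:3,:3]
while z>.102:
    z-=.001; go(.058,z); hold(.08); f=get_state()["force"]-f0
    if f[2]>3.5: break
rep(f"contact z={z:.4f}"); print(np.round(f,1))
z+=.0016; go(.058,z); hold(.2); f0=rep("raised")["force"]
x=.058
while x<.092:
    x+=.0015; go(x,z); hold(.05); f=(get_state()["force"]-f0)@base
    print("%.4f"%x,np.round(f,1))
    if f[0]<-4 or abs(f[2])>10: break
rep("end")
b=snapshot("side")[0][150:340,130:330]; a=snapshot("wrist")[0]
cv2.imwrite("pics/hook.png",np.vstack([cv2.resize(a,(427,320)),cv2.resize(b,(427,280))])[:,:,::-1])
E
```

```text
above t11.2 [0.545  0.1753 0.2118] F [-0.2  1.1 -3.7] gap 0.0128
contact z=0.1070 t14.2 [0.545  0.1753 0.203 ] F [-2.8  0.3  3.7] gap 0.0128
[-2.6 -0.8  7.3]
raised t14.6 [0.5449 0.1753 0.2038] F [ 0.1  0.7 -3.1] gap 0.0133
0.0595 [-0.3 -0.9 -0.8]
0.0610 [-0.2 -0.1 -0.7]
0.0625 [ 0.2 -0.7  0.2]
0.0640 [ 0.8 -0.7 -0.8]
0.0655 [-0.3 -1.2 -1.4]
0.0670 [ 0.2 -1.  -0.3]
0.0685 [-0.9 -1.  -1.4]
0.0700 [-0.4 -0.5 -0.7]
0.0715 [-0.6 -0.5 -0.8]
0.0730 [-0.5 -1.  -0.3]
0.0745 [-0.1 -0.7 -0.4]
0.0760 [-0.2 -0.8 -1. ]
0.0775 [ 0.3 -1.  -0.7]
0.0790 [-0.1 -0.8 -0.2]
0.0805 [-0.  -1.4  0.4]
0.0820 [ 0.3 -1.8 -1.2]
0.0835 [-5.5 -1.3  1.2]
end t19.7 [0.5699 0.1749 0.2041] F [-5.4 -0.5 -1.9] gap 0.0131
```

View pics/hook.png

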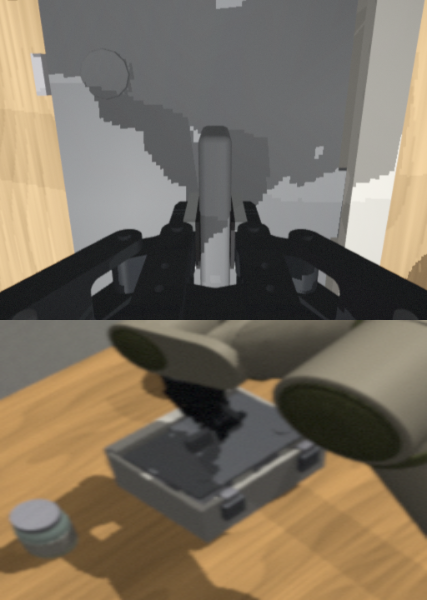

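View 6 of 12: the tongue has gone under the lip, its end no longer shows beyond the lip edge at (345,170), and the front is still standing up. The wall was felt at x=83.5 mm. Next I'll back off 1 mm, lower the front onto the catches and let go.

```bash
python3 - <<'E'
from h import *
def go(tx,tz,pitch,v=.03):
    p,q=tool(lidpose(tx,tz,pitch)); move_linear(p,q,v=v)
x,z=.0825,.1086
go(x,z,.166); hold(.5); f0=rep("hooked")["force"]
P=.166; B=BIN[:3,:3]
while P>.05:
    P-=.008; go(x,z,P); hold(.05); f=(get_state()["force"]-f0)@B
    print("%.3f"%P,np.round(f,1))
    if f[2]>4 or np.linalg.norm(f)>10: break
hold(.3); rep("down"); ungrasp(); hold(.2)
p=get_state()["eef_pos"]; move_linear(p+[0,0,.12],v=.2); 
# level tool well above the lid centre for a look
pp,q=tool(BIN@frame(0,-.02,.108,0),.25); goto(pp,q); hold(.3); st=rep("up"); a,d=snapshot("wrist")
np.savez("pics/w_on.npz",p=a,d=d,eef_pos=st["eef_pos"],tool_rot=st["tool_rot"])
cv2.imwrite("pics/on.png",cv2.resize(a[:,:,::-1],None,fx=1.5,fy=1.5))
E
```

```text
hooked t20.6 [0.5696 0.1748 0.2041] F [-0.2 -0.3 -3.8] gap 0.0133
0.158 [1.1 0.1 0.5]
0.150 [1.2 0.7 0.3]
0.142 [-0.3  1.3  0.4]
0.134 [ 1.4  0.3 -0.3]
0.126 [0.9 0.3 1. ]
0.118 [0.6 0.4 0.2]
0.110 [-0.1  0.3  0.4]
0.102 [ 0.3  0.5 -0.1]
0.094 [ 0.5  0.3 -0.1]
0.086 [3.1 0.1 0.5]
0.078 [ 4.7 -0.7  4.7]
down t24.2 [0.5619 0.175  0.1984] F [ 5.1 -0.1  2.1] gap 0.0132
up t26.4 [0.5543 0.1553 0.3568] F [-0.   0.1 -0.8] gap 0.0853
```

View pics/on.png

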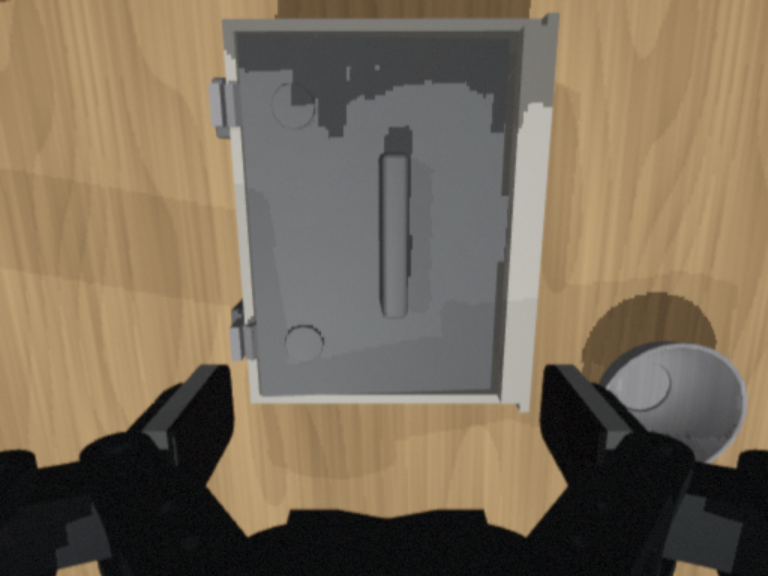

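View 7 of 12: the lid is in the tub with its tongue under the lip. Its front rests on both catches, and the pads are at (294,105) and (304,343). I'll press the corners now.

```bash
cat > press.py <<'E'
from h import *
def press(y,zstart,zend=.1155,fmax=26):
    def tip(z): return tool(BIN@frame(-.054,y,0,0),z+.073)
    p,q=tip(.165); goto(p,q); p,q=tip(zstart); move_linear(p,q,v=.12); hold(.15); f0=get_state()["force"][2]
    z=zstart; log=[]
    while z>zend:
        z-=.001; p,q=tip(z); move_linear(p,q,v=.03); hold(.04); st=get_state(); F=st["force"][2]-f0
        log.append((round(1000*z,1),round(1000*(st["eef_pos"][2]-.073),1),round(F,1)))
        if F>fmax: break
    print(y,"cmd,actual,F",log); p,q=tip(.165); move_linear(p,q,v=.2)
E
python3 - <<'E'
from press import *
f=np.load("pics/w_on.npz")
P=plane("wrist",np.array([[294,105],[304,343]])/1.5,.127,f); print(np.round((P-BIN[:3,3])@BIN[:3,:3],4))
gripper_close(); press(.07,.132); press(-.07,.132); rep()
E
```

```text
[[-0.0509  0.0702  0.127 ]
 [-0.0514 -0.0701  0.127 ]]
0.07 cmd,actual,F [(131.0, np.float64(131.2), np.float64(0.4)), (130.0, np.float64(129.9), np.float64(1.4)), (129.0, np.float64(129.0), np.float64(-0.1)), (128.0, np.float64(128.2), np.float64(3.5)), (127.0, np.float64(127.1), np.float64(5.3)), (126.0, np.float64(126.1), np.float64(5.0)), (125.0, np.float64(125.1), np.float64(5.0)), (124.0, np.float64(123.5), np.float64(-0.6)), (123.0, np.float64(122.8), np.float64(0.8)), (122.0, np.float64(122.0), np.float64(1.8)), (121.0, np.float64(121.0), np.float64(1.7)), (120.0, np.float64(120.1), np.float64(4.8)), (119.0, np.float64(119.7), np.float64(8.9)), (118.0, np.float64(119.2), np.float64(13.9)), (117.0, np.float64(117.5), np.float64(5.7)), (116.0, np.float64(116.6), np.float64(9.9)), (115.0, np.float64(116.6), np.float64(18.2))]
-0.07 cmd,actual,F [(131.0, np.float64(131.2), np.float64(0.3)), (130.0, np.float64(130.0), np.float64(-0.2)), (129.0, np.float64(128.9), np.float64(-0.0)), (128.0, np.float64(128.0), np.float64(0.9)), (127.0, np.float64(127.0), np.float64(0.5)), (126.0, np.float64(126.0), np.float64(-0.2)), (125.0, np.float64(125.0), np.float64(0.3)), (124.0, np.float64(124.0), np.float64(0.2)), (123.0, np.float64(123.0), np.float64(0.5)), (122.0, np.float64(122.0), np.float64(-0.6)), (121.0, np.float64(121.0), np.float64(1.3)), (120.0, np.float64(120.0), np.float64(-0.5)), (119.0, np.float64(119.0), np.float64(-0.2)), (118.0, np.float64(118.0), np.float64(0.2)), (117.0, np.float64(117.0), np.float64(0.5)), (116.0, np.float64(116.6), np.float64(6.9)), (115.0, np.float64(116.6), np.float64(17.4))]
 t40.4 [0.4993 0.1061 0.2383] F [ 0.6 -0.4 -0.5] gap 0.0001
```

Both corners bottomed at 116.6 mm against a nominal 117. The right one was already down at first touch, so I'll recheck the left and look at both catches.

```bash
python3 - <<'E'
from press import *
press(.07,.121)
pp,q=tool(BIN@frame(0,-.02,.108,0),.25); goto(pp,q); hold(.3); st=rep("up"); a,d=snapshot("wrist"); s=snapshot("side")[0]
np.savez("pics/w_done.npz",p=a,d=d,eef_pos=st["eef_pos"],tool_rot=st["tool_rot"])
i=cv2.resize(a[:,:,::-1],None,fx=1.5,fy=1.5); cv2.imwrite("pics/done.png",i)
o=np.load("pics/w_on.npz")
R=st["tool_rot"]; c=camera_info("wrist")
# depth samples (world z) on the plate beside each pad, back of plate, before and after
for n,f,dd in(("before",o,o["d"]),("after",dict(eef_pos=st["eef_pos"],tool_rot=R),d)):
    for P in ([-.054,.07,.117],[-.054,-.07,.117],[-.054,.03,.114],[-.054,-.03,.114],[.05,.05,.114],[.05,-.05,.114]):
        W=BIN[:3,:3]@P+BIN[:3,3]; u,v=project(W,f)[0].round().astype(int)
        o_,r=rays("wrist",[[u,v]],f); print(n,P,np.round(1000*(o_+r[0]*np.median(dd[v-2:v+3,u-2:u+3]))[2],1))
E
```

```text
0.07 cmd,actual,F [(120.0, np.float64(120.2), np.float64(-0.4)), (119.0, np.float64(119.0), np.float64(-0.7)), (118.0, np.float64(118.0), np.float64(-0.2)), (117.0, np.float64(117.0), np.float64(-0.5)), (116.0, np.float64(116.7), np.float64(4.3)), (115.0, np.float64(116.6), np.float64(12.8))]
up t44.8 [0.5539 0.1558 0.3572] F [-0.1 -0.3  0.6] gap 0.0003
before [-0.054, 0.07, 0.117] 128.6
before [-0.054, -0.07, 0.117] 128.8
before [-0.054, 0.03, 0.114] 126.1
before [-0.054, -0.03, 0.114] 126.1
before [0.05, 0.05, 0.114] 118.0
before [0.05, -0.05, 0.114] 117.7
after [-0.054, 0.07, 0.117] 116.9
after [-0.054, -0.07, 0.117] 117.1
after [-0.054, 0.03, 0.114] 114.1
after [-0.054, -0.03, 0.114] 113.8
after [0.05, 0.05, 0.114] 113.9
after [0.05, -0.05, 0.114] 114.1
```

View pics/done.png

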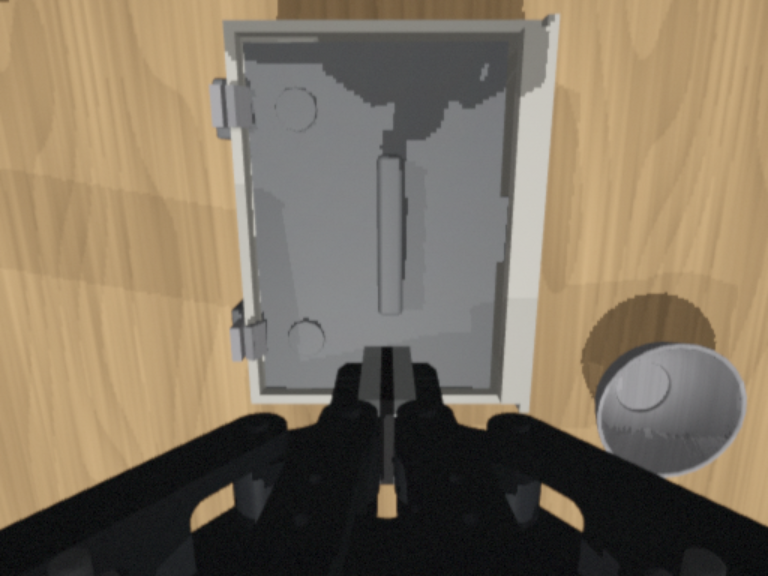

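View 8 of 12: both catch noses, at (242,105) and (253,333), now lie over the lid's front edge. The plate is level at 114 mm and the pads are at 117 mm. The robot is clear, so I'll hand it in.

```bash
python3 -c "
from workcell import *
print(hand_in(), get_state()['clock'])"
```

```text
the job is handed in; nothing more can be done
the job is handed in; nothing more can be done
```

The tub is closed and the job was handed in at about 45 s of the 58 s allowed; the hand-in gave no verdict.

- **What I did:** I gripped the lid by its handle and tilted it about 9.5° with the front up. I felt for the bracket, slid the tongue under the lip until it touched the back wall, and backed off 1 mm. Then I lowered the front onto the catches, let go, and pressed the front corners with the closed fingertips. The highest pressing force was about 18 N.
- **Last checks:**
  - Depth readings put the pads at 116.9 and 117.1 mm (117 is fully home) and the plate top at 113.8 to 114.1 mm all round (114 nominal).
  - The last picture shows both catch noses over the lid's front edge.
  - The gripper was clear above the lid, with no contact force beyond noise.
  - The bowl looks unmoved. The jar and cup were out of that picture and I did not check them at the end, but the arm did not work near them.
- **What disagreed:**
  - The left press showed two force drops, at about 124 and 118 mm. The right pad was already down when I touched it, so I think both catches snapped during the left press. I pressed each side again: both were firm at 116.6 mm, and nothing more clicked.
  - The pads, while standing on the catches, measured about 3 mm farther back than nominal. That is within what the tilt and play allow.

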